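Find the stamped jewellery case and slide it to dispatch

ROBOT

A 7-joint arm with a two-finger parallel gripper is mounted at the origin on the work surface. World frame = base frame: x ahead of the robot, y to its left, z up, the work surface at z = 0. Lengths are in m, angles in rad, forces in N, time in s.
With the tool pointing down it reaches from about 0.35 to 0.775 m from the base axis. Payload 3.1 kg.
Tool frame: the origin (TCP) lies at the very end of the fingers, on their centre line; the grasp point (between the pads) lies 19 mm behind it; z points along the fingers, y is the line along which they close (so a half turn about z gives the same grasp; the last joint's range is limited). The gripper opens to 85 mm and grips with 20 to 120 N. Pads are 22 mm wide; open, the fingers measure 114 mm over their backs; the gripper's body (76 mm by 85 mm) begins 54 mm behind the grasp point. The pads swing forward as they close: fully open they stand 13 mm farther back than shut.
Start: joints at [1.232, 0.311, 0.014, 1.512, -0.004, 1.319, -0.027], TCP at [0.161, -0.526, 0.21] pointing down, gripper open.
Joint ranges: [-2.7, 2.7], [-0.3, 1.91], [-1.27, 1.3], [0.12, 2.57], [-1.44, 4.58], [0.2, 2.03], [-3.05, 3.05]. Speed limits (rad/s): [2.79, 2.79, 3.14, 3.14, 3.14, 3.14, 3.14].

INTERFACE

Orientations are given as a unit quaternion [w, x, y, z].
In Python, from bench import * gives the robot as it stands. Calls block until the motion is done:
- reach(position, orientation): joint-space move of the TCP to a pose.
- movel(position, ori=None, velocity=0.15, force_limit=None): straight line of the TCP; ori=None keeps the orientation; velocity is the mean speed in m/s. With force_limit (N) it stops when the force on the tool has changed by that much, and returns True; else False.
- goto_joints(angles): joint-space move.
- grip(opening, grip_force=None): finger opening in m; grip_force is the grip in N (None keeps the last); returns when the fingers have stopped.
- sleep(seconds).
- inverse_kinematics(position, orientation): joint angles nearest the present ones, or None.
- read_state(): the state.
- snapshot(name): name is "scene" or "top" or "wrist"; returns the picture (384x512x3 uint8, blue, green, red); there is no depth.
- get_calibration(name): a dict with "vertical_fov" (degrees; the focal length in pixels is half the picture's height over the tangent of half this angle, whatever the lens; pixels are square), "cx", "cy" (the principal point, pixels), "extrinsics" (4x4, takes a point from camera to world coordinates). Camera axes: x right, y down, z forward; pixel columns grow to the right and rows downward; lengths in m; the calibration is good to about 2 mm. A picture is of the moment at which its call begins: read the wrist's pose just before it. get_calibration takes no time and is no camera call; for the wrist camera it gives the pose at the moment of the call.
A pose or a line that the arm cannot do raises PlanningError and nothing moves.
- finish_job(): hands the job in; it is judged then, once.
The state is a dict: "time_s": time; "joint_pos": joint angles; "dq": joint speeds; "joint_torque": joint torques, N m; "tcp_pos": TCP position; "tool_rot": TCP orientation; "ft_force": force on the tool from outside, world axes, zero at the start; "torque": the same for the moment, N m; "width": finger opening in m; "grasp_force": force on a finger pad.
Only numpy, scipy, OpenCV 4.12 (cv2) and the standard library are available. Lean on these libraries where they do the work, as an engineer would, in place of code of your own. Each camera call takes 0.05 s, during which the arm holds its last target. There are 200 camera calls.

TASK

One of the two dark-wood presentation cases has a gold stamp on its underside. Tip each case right over onto its side so that its underside shows, first the case on the robot's left, then the one on its right; then push the stamped case along the bench until it lies fully on the grey yellow-edged dispatch mat between them, and leave the plain one off the mat. Only push with the fingers: never pick up either case, and leave the other things on the bench where they are.

Things in the scene. Friction and masses are not known exactly. Their poses are not given: they have to be found in the camera images.
- stamped_case: closed dark-wood case, 65 deep (own x) x 95 wide (own y) x 130 mm tall (own z), about 0.25 kg, upright at the start, brass-clasp front (own -x) roughly towards the robot. Origin: centre of the underside. Both look alike until tipped. This one carries the gold stamp: a gold disc 52 mm across, with a small black diamond, in the middle of its black underside.
- plain_case: closed dark-wood case, 65 deep (own x) x 95 wide (own y) x 130 mm tall (own z), about 0.25 kg, upright at the start, brass-clasp front (own -x) roughly towards the robot. Origin: centre of the underside. Both look alike until tipped. This one's underside is plain black.
- stamped_case_mid (a point): the middle of the stamped case's volume, 65 mm above its underside along own z. Pushed near its top it turns over its bottom edge (pushed lower it may slide instead); past about 27 degrees of lean it falls onto its side and stays there (65 mm high when lying on its front or back)
- plain_case_mid (a point): the middle of the plain case's volume, 65 mm above its underside along own z. Pushed near its top it turns over its bottom edge (pushed lower it may slide instead); past about 27 degrees of lean it falls onto its side and stays there (65 mm high when lying on its front or back)
- dispatch_mat: grey mat inlaid flush in the bench (no edge), 440 mm long (own x, away from the robot) x 150 mm wide (own y, to the robot's left), with a yellow stripe along each long edge. Origin: on its long centre line, 190 mm from its near end and 250 mm from its far end. One case stands left of it, one right.
- ring_box: bystander: blue ring box 50 x 50 x 41 mm standing on the far part of the mat; origin at the centre of its underside
- polish_jar: bystander: jar 52 mm across, 55 mm tall, to the left; origin at the centre of its underside
- ring_dish: bystander: white dish 100 mm across, 22 mm tall, beyond the work on the left; origin at the centre of its underside
- bangle: bystander: gold bangle 68 mm across, 12 mm tall, lying flat beyond the work on the right; origin at its centre underneath
- loupe: bystander: black eye loupe 38 mm across, 42 mm tall, to the right; origin at the centre of its underside
- burnisher: bystander: hand tool 170 mm long lying on the bench to the left; origin under it

How it is judged:
By the outcome, as a careful person would: the job done as asked, in the order asked, and still so for the second after the job is handed in, with the robot touching nothing.
It also fails if it takes over 58 s, if anything falls off the work surface, if the arm or the gripper's body presses on something with over 40 N, if the wrist force passes 120 N, or if a joint passes its speed limit or range.

## Working session

There is one attempt and no reset: what is moved stays moved. The work goes in short steps, each a Python script; the robot and the scene stay as the last script left them, time stands still between calls to the robot, and variables do not carry over. Pictures are saved under pics/ and viewed, at most 10 in all, crops included, and the job is handed in when it is done.

```bash
mkdir -p pics
python3 - <<'E'
from bench import *
import cv2,numpy as np
for n in("top","scene"):
    im=snapshot(n); cv2.imwrite(f"pics/{n}0.png",im)
    c=get_calibration(n);print(n,c["vertical_fov"],c["cx"],c["cy"],np.round(c["extrinsics"],3).tolist())
s=read_state();print(s["time_s"],s["tcp_pos"],s["tool_rot"],s["width"])
E
```

```text
top 47.31155949650256 254.1385432067423 196.6050416973776 [[-0.026, -0.991, 0.134, 0.392], [-1.0, 0.023, -0.017, 0.008], [0.014, -0.134, -0.991, 1.384], [0.0, 0.0, 0.0, 1.0]]
scene 48.97972697669132 248.28445301309583 179.77518188283844 [[0.818, 0.412, -0.401, 1.22], [0.575, -0.587, 0.57, -0.96], [-0.001, -0.697, -0.717, 1.253], [0.0, 0.0, 0.0, 1.0]]
0.1 [ 0.16067637 -0.5252761   0.20883438] [-1.03628852e-03  9.89001893e-01  1.47899111e-01 -1.88781118e-04] 0.08535163222836646
```

View pics/top0.png

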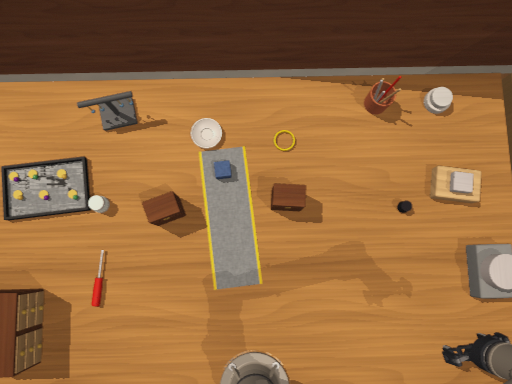

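View pics/scene0.png

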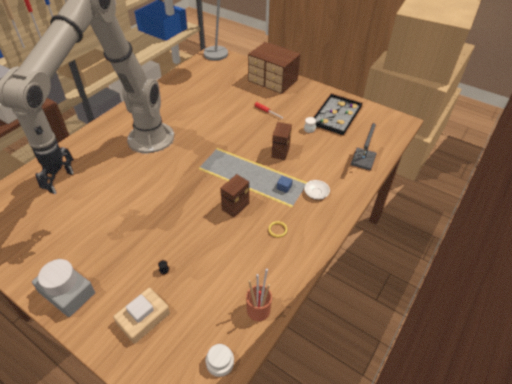

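Left case is at about (163,208), right case at (289,197), the mat between them at cols 200–260, the ring box at (223,170), and the bangle (285,140) close behind the right case. I'll tip both cases towards the robot, away from the bangle and dish. First I need to measure.

```bash
cat > h.py <<'E'
import cv2,numpy as np
from bench import *
def ray(n,px,z,c=None):
    c=c or get_calibration(n); f=192/np.tan(np.radians(c["vertical_fov"])/2)
    T=np.array(c["extrinsics"]); px=np.atleast_2d(np.array(px,float))
    d=np.c_[(px[:,0]-c["cx"])/f,(px[:,1]-c["cy"])/f,np.ones(len(px))]@T[:3,:3].T
    o=T[:3,3]; return (o+d*((z-o[2])/d[:,2])[:,None])[:,:2]
E
python3 - <<'E'
from h import *
im=cv2.imread("pics/top0.png")
cr=im[125:300,130:320]; cv2.imwrite("pics/crop0.png",cv2.resize(cr,None,fx=4,fy=3.4,interpolation=cv2.INTER_CUBIC)[:600])
hsv=cv2.cvtColor(im,cv2.COLOR_BGR2HSV)
y=cv2.inRange(hsv,(24,150,120),(35,255,255)); y[:,:195]=0;y[:,268:]=0;y[:145]=0;y[292:]=0
cs,_=cv2.findContours(y,cv2.RETR_EXTERNAL,cv2.CHAIN_APPROX_NONE)
for c in cs:
    if len(c)>30: p=c[:,0]; print("stripe",ray("top",[p[p[:,1].argmin()],p[p[:,1].argmax()]],0).round(3).tolist(), ray("top",p,0).mean(0).round(3))
v=hsv[:,:,2]
for (a,b) in((135,195),(262,315)):
    m=np.zeros_like(v); m[170:235,a:b]=(v[170:235,a:b]<115)*255
    c=max(cv2.findContours(m,0,2)[0],key=cv2.contourArea); 
    t=np.zeros_like(v);cv2.drawContours(t,[c],-1,255,-1)
    print("case hull",cv2.approxPolyDP(cv2.convexHull(c),1.5,True)[:,0].tolist())
for n,p,z in(("box",(223,170),.04),("jar",(97,203),.05),("dish",(207,133),.02),("bangle",(285,140),.006),("loupe",(405,207),.03),("burn",(99,280),.01)): print(n,ray("top",p,z).round(3))
E
```

```text
stripe [[0.728, 0.158], [0.296, 0.113]] [0.51  0.135]
stripe [[0.741, 0.016], [0.311, -0.027]] [ 0.524 -0.007]
case hull [[182, 200], [186, 215], [160, 225], [150, 222], [160, 204], [172, 192]]
case hull [[305, 206], [299, 211], [271, 209], [273, 186], [297, 197]]
box [[0.659 0.08 ]]
jar [[0.563 0.465]]
dish [[0.785 0.13 ]]
bangle [[ 0.76 -0.12]]
loupe [[ 0.531 -0.485]]
burn [[0.33  0.467]]
```

View pics/crop0.png

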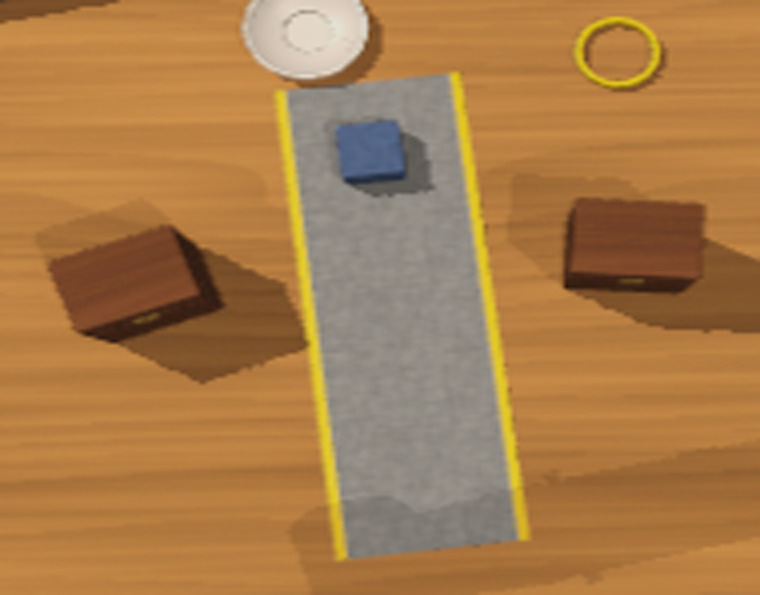

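Run:
```python
from h import *
for n,q in(("L",[(50,266),(170,228),(205,297),(82,330)]),("R",[(577,198),(705,205),(700,277),(568,272)])):
    q=np.array(q)/[4,3.4]+[129.6,124.6]; w=ray("top",q,.13)
    fl,fr,nr,nl=w; e=(fl-fr)+(nl-nr); yaw=np.arctan2(-e[0],e[1])
    print(n,w.mean(0).round(3),np.degrees(yaw).round(1),np.linalg.norm(fl-fr).round(3),np.linalg.norm(fl-nl).round(3))
print(get_calibration("wrist"))
# plan check: tool-down poses reachable behind the cases
from scipy.spatial.transform import Rotation as R
print(R.from_quat(np.roll(read_state()["tool_rot"],-1)).as_matrix().round(2))
for p in((.62,.25,.3),(.65,.26,.1),(.67,-.12,.3),(.64,-.12,.1)):
    for a in (-30,0,30,60,90,120): 
        q=np.roll((R.from_euler('z',a,degrees=True)*R.from_euler('x',180,degrees=True)).as_quat(),1)
        s=inverse_kinematics(p,q); print(p,a,None if s is None else np.round(s,2))
```

```text
L [0.537 0.253] 17.9 0.091 0.059
R [ 0.565 -0.114] -4.5 0.093 0.064
{'vertical_fov': 71.13079651789027, 'cx': 256.3033635871734, 'cy': 191.9853248629196, 'extrinsics': array([[ 0.29290845, -0.91494125, -0.27764573,  0.22987484],
       [-0.95613936, -0.28073277, -0.08358607, -0.50431211],
       [-0.00146791,  0.28995108, -0.95704034,  0.3727831 ],
       [ 0.        ,  0.        ,  0.        ,  1.        ]])}
[[ 0.96  0.29 -0.  ]
 [ 0.29 -0.96  0.  ]
 [-0.   -0.   -1.  ]]
(0.62, 0.25, 0.3) -30 [ 0.03  0.73 -1.06  0.9   0.64  1.78 -2.83]
(0.62, 0.25, 0.3) 0 [ 0.02  0.72 -1.01  0.9   0.6   1.77 -2.29]
(0.62, 0.25, 0.3) 30 [ 0.03  0.74 -1.07  0.9   0.65  1.78 -1.79]
(0.62, 0.25, 0.3) 60 [ 0.04  0.75 -1.1   0.9   0.67  1.79 -1.28]
(0.62, 0.25, 0.3) 90 [ 0.04  0.75 -1.11  0.9   0.67  1.79 -0.76]
(0.62, 0.25, 0.3) 120 [ 0.04  0.75 -1.12  0.9   0.68  1.79 -0.24]
(0.65, 0.26, 0.1) -30 [-0.02  0.81 -0.75  1.17  0.53  1.35 -2.81]
(0.65, 0.26, 0.1) 0 [-0.01  0.81 -0.77  1.17  0.54  1.36 -2.3 ]
(0.65, 0.26, 0.1) 30 [ 0.06  0.88 -0.97  1.16  0.7   1.42 -1.86]
(0.65, 0.26, 0.1) 60 [ 0.08  0.91 -1
[... 253 characters left out ...]
3  0.62 -0.39  0.86  0.22  1.7  -1.53]
(0.67, -0.12, 0.3) 30 [ 0.36  0.63 -0.45  0.86  0.26  1.7  -1.03]
(0.67, -0.12, 0.3) 60 [ 0.36  0.63 -0.47  0.86  0.27  1.7  -0.51]
(0.67, -0.12, 0.3) 90 [ 0.4   0.65 -0.57  0.85  0.34  1.71 -0.02]
(0.67, -0.12, 0.3) 120 [ 0.44  0.66 -0.67  0.85  0.4   1.73  0.47]
(0.64, -0.12, 0.1) -30 [ 0.31  0.6  -0.25  1.36  0.15  1.2  -2.04]
(0.64, -0.12, 0.1) 0 [ 0.37  0.62 -0.34  1.35  0.21  1.21 -1.56]
(0.64, -0.12, 0.1) 30 [ 0.45  0.64 -0.48  1.35  0.29  1.22 -1.09]
(0.64, -0.12, 0.1) 60 [ 0.49  0.65 -0.55  1.35  0.34  1.23 -0.6 ]
(0.64, -0.12, 0.1) 90 [ 0.54  0.68 -0.64  1.35  0.4   1.25 -0.12]
(0.64, -0.12, 0.1) 120 [ 0.58  0.7  -0.72  1.34  0.46  1.27  0.37]
```

```bash
cat >> h.py <<'E'
from scipy.spatial.transform import Rotation as R
def Q(a): return np.roll((R.from_euler('z',a,degrees=True)*R.from_euler('x',180,degrees=True)).as_quat(),1)
def tip(c,yaw):
    u=np.array([np.cos(np.radians(yaw)),np.sin(np.radians(yaw))]); c=np.array(c)
    P=lambda d,z:[*(c+u*d),z]
    reach(P(.075,.26),Q(yaw)); movel(P(.075,.112),velocity=.25)
    movel(P(.0435-.08,.112),velocity=.1); sleep(.3)
    movel(P(.06,.28),velocity=.3)
    s=read_state();print(s["time_s"],s["tcp_pos"],s["ft_force"])
def shot(n,f): im=snapshot(n);cv2.imwrite(f,im);return im
E
python3 - <<'E'
from h import *
reach([.45,-.05,.36],Q(10)); grip(.05)
print(read_state()["time_s"],read_state()["joint_pos"])
tip((.537,.253),17.9)
a=shot("wrist","pics/w1.png");b=shot("top","pics/t1.png")
cv2.imwrite("pics/v1.png",np.hstack([a,b])[:, :][::1] if 0 else cv2.resize(np.hstack([a,b]),(800,300)))
E
```

```text
2.6167 [ 0.6158431   0.10816394 -0.60736887  1.41876822  0.06171427  1.63389079
 -1.38133016]
7.1167 [0.59329018 0.27141649 0.27885383] [-0.68468183 -0.35684738  0.32342011]
```

View pics/v1.png

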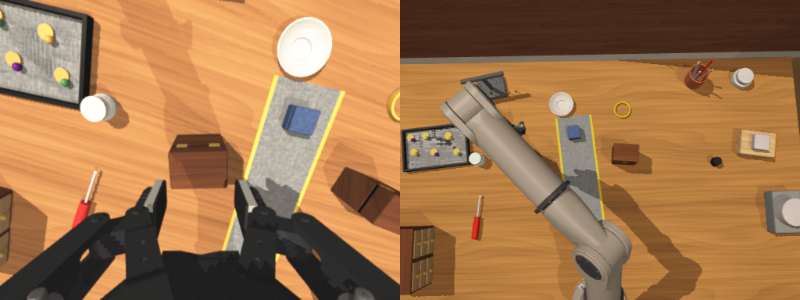

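Run:
```python
import cv2,numpy as np
a=cv2.imread("pics/w1.png")[120:280,150:350];b=cv2.imread("pics/scene0.png")
from bench import *
s=snapshot("scene");cv2.imwrite("pics/s1.png",s)
cv2.imwrite("pics/v2.png",np.hstack([cv2.resize(a,(400,320),interpolation=2),cv2.resize(s[90:250,200:400],(400,320),interpolation=2)]))
```

```text
(no output)
```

View pics/v2.png

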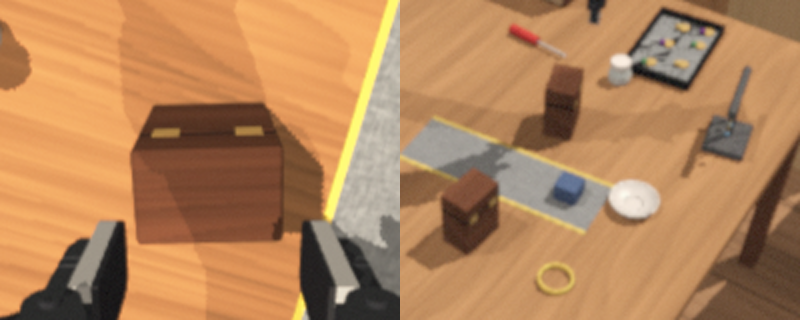

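Run:
```python
from h import *
q=np.array([(135,150),(282,150),(283,237),(138,242)])/2+[150,120]
w=ray("wrist",q,.13);fl,fr,nr,nl=w;e=(fl-fr)+(nl-nr)
print(w.round(3).tolist(),w.mean(0).round(3),np.degrees(np.arctan2(-e[0],e[1])),np.linalg.norm(fl-fr),np.linalg.norm(fl-nl))
s=read_state();print(s["tcp_pos"],s["tool_rot"],s["width"])
q=np.array([(222,338)])
```

```text
[[0.553, 0.307], [0.581, 0.222], [0.526, 0.201], [0.494, 0.289]] [0.538 0.255] 19.02726475560154 0.08961822038609525 0.062128315599700584
[0.59297375 0.27058337 0.27822255] [ 0.00101085  0.98776374  0.1559461  -0.00160627] 0.05031661108835867
```

The case hasn't moved: (0.538, 0.255), still upright, so the fingers probably passed over its top edge. I'll retry lower, with the fingers shut, in stages and logging the force.

Run:
```python
from h import *
yaw=18.5;u=np.array([np.cos(np.radians(yaw)),np.sin(np.radians(yaw))]); c=np.array((.538,.254))
P=lambda d,z:[*(c+u*d),z]
def st(t): s=read_state();print(t,round(s["time_s"],2),((s["tcp_pos"][:2]-c)@u).round(4),s["tcp_pos"][2].round(4),s["ft_force"].round(2))
grip(0); movel(P(.075,.1),velocity=.3,ori=Q(yaw)); st("down")
r=movel(P(.02,.1),velocity=.08,force_limit=0.6); print(r); st("a")
im=shot("wrist","pics/w2.png")
cv2.imwrite("pics/v3.png",im)
```

```text
down 8.55 0.076 0.1017 [-0.01  0.71  0.01]
True
a 8.76 0.0748 0.1023 [ 0.06  0.42 -0.1 ]
```

View pics/v3.png

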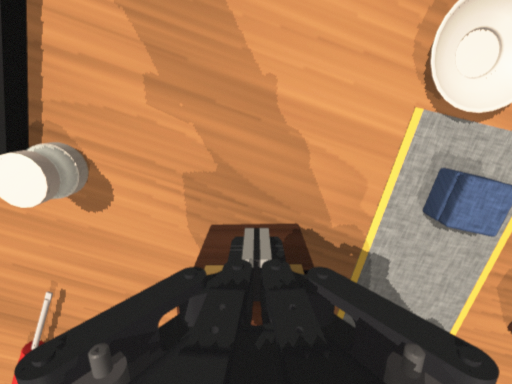

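The fingertips stand just behind the back face, which is visible at (255,245). The force stop tripped on motion noise, so I'll push in stages with no limit.

Run:
```python
from h import *
yaw=18.5;u=np.array([np.cos(np.radians(yaw)),np.sin(np.radians(yaw))]); c=np.array((.538,.254))
P=lambda d,z:[*(c+u*d),z]
def st(t): s=read_state();print(t,round(s["time_s"],2),((s["tcp_pos"][:2]-c)@u).round(4),s["tcp_pos"][2].round(4),s["ft_force"].round(2))
for d in(.04,.02,.0,-.015,-.03): movel(P(d,.1),velocity=.1); st(d)
ims=[cv2.resize(shot(n,f"pics/{n}3.png"),(400,300)) for n in("wrist","scene")]
cv2.imwrite("pics/v4.png",np.hstack(ims))
```

```text
0.04 9.29 0.0407 0.1004 [ 1.48 -0.2  -0.54]
0.02 9.64 0.0206 0.1001 [0.01 0.02 0.11]
0.0 9.99 0.0006 0.1001 [ 1.   -0.12  0.04]
-0.015 10.29 -0.0144 0.1001 [ 0.07  0.25 -0.79]
-0.03 10.59 -0.0294 0.1001 [ 0.99 -0.96  1.06]
```

View pics/v4.png

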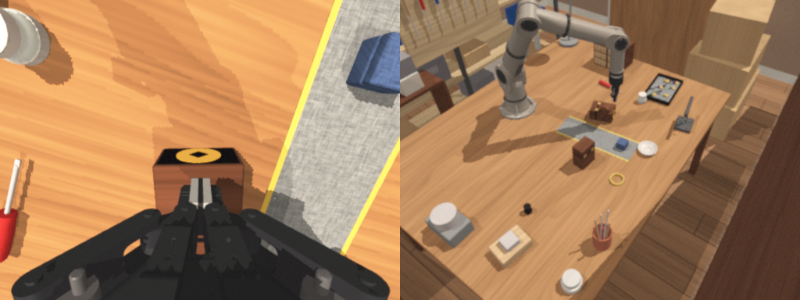

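The left case is tipped and its gold stamp shows at (198,156), so it is the stamped one. I'll tip the right case the same way, then take a look.

Run:
```python
from h import *
s=read_state()["tcp_pos"]; movel([s[0],s[1],.27],velocity=.3)
yaw=-4.5;u=np.array([np.cos(np.radians(yaw)),np.sin(np.radians(yaw))]); c=np.array((.565,-.114))
P=lambda d,z:[*(c+u*d),z]
reach(P(.075,.27),Q(yaw)); movel(P(.075,.1),velocity=.25)
movel(P(-.035,.1),velocity=.1); sleep(.2)
movel(P(-.035,.3),velocity=.35)
print(read_state()["time_s"])
w=shot("wrist","pics/w5.png")
# look from above the left stamped case, tool turned for the push (camera toward +y)
for a in (-72,108,-62,118):
    q=inverse_kinematics([.45,.3,.3],Q(a)); print(a,None if q is None else np.round(q,2))
reach([.45,.26,.36],Q(18)); 
cal=get_calibration("wrist"); im=shot("wrist","pics/w6.png"); np.save("c6.npy",cal,allow_pickle=True)
print(read_state()["time_s"])
cv2.imwrite("pics/v5.png",np.hstack([cv2.resize(w,(300,225)),np.zeros((225,0,3),np.uint8)])); 
o=np.zeros((384,800,3),np.uint8);o[:,:512]=im;o[:216,512:]=cv2.resize(w,(288,216));cv2.imwrite("pics/v5.png",o)
```

```text
15.8583
-72 [ 0.09  0.44 -1.08  1.33  0.38  1.59  2.52]
108 [ 0.09  0.44 -1.08  1.33  0.38  1.59 -0.62]
-62 [-1.28  0.35  0.94  1.38 -0.28  1.55 -3.02]
118 [ 0.09  0.44 -1.08  1.33  0.38  1.59 -0.44]
17.3917
```

View pics/v5.png

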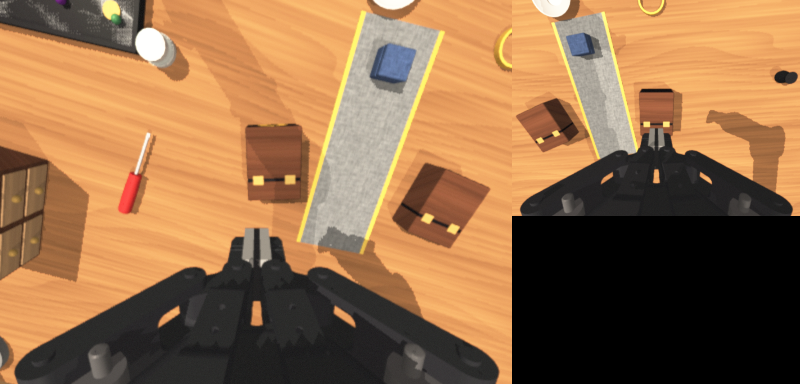

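Both cases are tipped. The stamped case's top spans (247,128)–(303,200), and the plain case's black underside shows in the inset. Next I'll localise the stamped case, the plain case and the mat.

Run:
```python
from h import *
cal=np.load("c6.npy",allow_pickle=True).item()
for n,q in(("S",[(247,128),(301,127),(303,200),(249,199)]),("P",[(430,164),(488,189),(449,246),(394,210)])):
    w=ray("wrist",q,.065,cal); fl,fr,nr,nl=w; print(n,w.round(3).tolist(),w.mean(0).round(3),"yaw",[np.degrees(np.arctan2(*(a-b)[::-1])).round(1) for a,b in((fl,nl),(fr,nr))],np.linalg.norm(fl-fr).round(3),np.linalg.norm(fl-nl).round(3))
print("mat",ray("wrist",[(362,12),(444,32),(362,253),(297,241)],0,cal).round(3).tolist(),"box",ray("wrist",(392,75),.0,cal).round(3))
for a in (-72,-78,-84):
  for p in((.42,.36,.2),(.42,.36,.02),(.45,.12,.02)):
    for b in(a,a+180):
      q=inverse_kinematics(p,Q(b)); print(b,p,None if q is None else np.round(q,2))
```

```text
S [[0.489, 0.286], [0.518, 0.201], [0.399, 0.153], [0.371, 0.246]] [0.444 0.221] yaw [np.float64(18.9), np.float64(22.2)] 0.09 0.124
P [[0.528, -0.034], [0.519, -0.154], [0.398, -0.145], [0.432, -0.012]] [ 0.469 -0.086] yaw [np.float64(-12.5), np.float64(-4.3)] 0.121 0.098
mat [[0.727, 0.158], [0.743, 0.011], [0.307, -0.032], [0.291, 0.114]] box [[0.653 0.066]]
-72 (0.42, 0.36, 0.2) [-0.02  0.53 -1.08  1.49  0.47  1.4   2.34]
108 (0.42, 0.36, 0.2) [ 0.05  0.62 -1.25  1.49  0.59  1.46 -0.9 ]
-72 (0.42, 0.36, 0.02) [-1.39  0.67  0.94  1.77 -0.62  1.03 -3.04]
108 (0.42, 0.36, 0.02) [-0.    0.81 -1.13  1.72  0.8   1.15 -1.06]
-72 (0.45, 0.12, 0.02) [-0.46  0.35  0.2   1.99 -0.09  0.81 -3.04]
108 (0.45, 0.12, 0.02) [ 0.55  0.64 -1.14  1.95  0.7   1.01 -0.61]
-78 (0.42, 0.36, 0.2) [-0.02  0.53 -1.08  1.49  0.47  1.4   2.23]
102 (0.42, 0.36, 0.2) [ 0.05  0.62 -1.26  1.49  0.59  1.46 -1.01]
-78 (0.42, 0.36, 0.02) [-1.48  0.77  1.12  1.77 -0.77  1.12 -3.02]
102 (0.42, 0.36, 0.02) [-0.02  0.79 -1.1   1.72  0.77  1.14 -1.14]
-78 (0.45, 0.12, 0.02) [-0.76  0.39  0.57  2.   -0.28  0.83 -2.96]
102 (0.45, 0.12, 0.02) [ 0.56  0.65 -1.16  1.95  0.71  1.02 -0.72]
-84 (0.42, 0.36, 0.2) [-0.02  0.53 -1.08  1.49  0.47  1.4   2.13]
96 (0.42, 0.36, 0.2) [ 0.05  0.62 -1.26  1.49  0.59  1.46 -1.11]
-84 (0.42, 0.36, 0.02) [-0.03  0.78 -1.08  1.72  0.75  1.13  1.91]
96 (0.42, 0.36, 0.02) [-0.04  0.76 -1.06  1.72  0.74  1.12 -1.22]
-84 (0.45, 0.12, 0.02) [-0.9   0.43  0.75  2.   -0.39  0.86 -2.96]
96 (0.45, 0.12, 0.02) [ 0.57  0.67 -1.18  1.95  0.73  1.03 -0.84]
```

Run:
```python
from h import *
c0=np.array((.444,.221));y0=20.;c1=np.array((.482,.059));y1=5.8
def pose(t,gap):
    th=y0+(y1-y0)*t; r=np.radians(th); n=np.array([-np.sin(r),np.cos(r)])
    return (c0+(c1-c0)*t)+n*(.0475+.011+gap), Q(th+90)
goto_joints([-.71,.2,0,1.5,0,np.pi-1.7,-.39]); grip(.07)
p,q=pose(0,.03); movel([*p,.2],q,velocity=.25); print(read_state()["time_s"],read_state()["joint_pos"].round(2))
movel([*p,.02],q,velocity=.2)
p,q=pose(0,0);movel([*p,.02],q,velocity=.08)
for t in (.25,.5,.75,1): 
    p,q=pose(t,0);movel([*p,.02],q,velocity=.07);s=read_state();print(s["time_s"],s["tcp_pos"].round(3),s["ft_force"].round(1))
p,q=pose(1,.04);movel([*p,.02],q,velocity=.15);movel([*p,.25],q,velocity=.3)
goto_joints([-1.3,0,0,1.5,0,np.pi-1.5,-.39])
im=shot("top","pics/t7.png");shot("scene","pics/s7.png");print(read_state()["time_s"])
cv2.imwrite("pics/v6.png",cv2.resize(im[125:300,130:320],(760,595),interpolation=2))
```

```text
20.0667 [-0.67  0.24  0.01  1.63 -0.    1.27 -0.32]
22.3833 [0.437 0.236 0.02 ] [ 0.   0.4 -0.3]
23.125 [0.45  0.197 0.02 ] [-0.1 -0.2  0.1]
23.875 [0.463 0.157 0.02 ] [-0.6  0.3 -0.5]
24.625 [0.476 0.117 0.02 ] [0.8 0.6 0.8]
27.6583
```

View pics/v6.png

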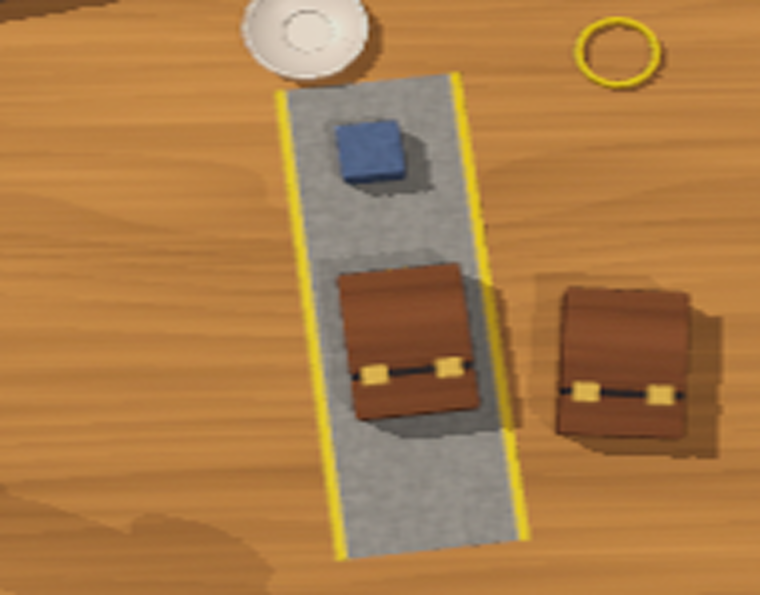

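The stamped case, spanning (338,265)–(478,420), lies aligned between the yellow edges with a clear margin on both sides. The plain case is well off the mat and the other things haven't moved.

```bash
python3 -c "
from bench import *
print(finish_job())"
```

```text
the job is handed in; nothing more can be done
None
```

Both cases were tipped, left then right; the stamped one (the left) lies fully on the mat, the plain one is off it, nothing else was moved, and the job was handed in at about 28 s of the 58 s allowed (the left case took a second try, as the first push didn't tip it).

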